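# Unpin and unload a stack of tube blocks

### The job

Draw the locking pin straight up out of the stack of aluminium tube blocks, without lifting any block along with it, and stand it in the beaker. Then take the stack apart from the top and stand each block upright in the middle of the dark plate of its own outline: round on round, six-sided on six-sided, square on square. Let go of everything and leave it at rest.

Things in the scene. Friction and masses are not known exactly. Their poses are not given: they have to be found in the camera images.
- pin_mid (a point): loose locking pin, upright in the stack's bore, 136 mm long, 80 g: steel shaft 10 mm thick, 106 mm long, under a black knob 22 mm in diameter, 30 mm tall. The point is half-way along, 68 mm above the foot; its z runs foot to knob, the knob's middle is 53 mm up it. 96 mm of shaft sits in the bores of the three blocks with 0.8 mm play all round; the knob's underside is 10 mm above the round block.
- round_mid (a point): round aluminium tube block, top of the stack: cylinder 36 mm in diameter, 42 mm tall, bore of 11.6 mm right through. The point is its centre, half-way up; z up. About 100 g.
- hex_mid (a point): six-sided aluminium tube block, middle of the stack: regular hexagon 50 mm across flats, 42 mm tall, bore right through. The point is its centre, half-way up; z up; its x axis is square to one pair of flats, the other pairs are 60 degrees on. About 220 g.
- square_mid (a point): square aluminium tube block, bottom of the stack: 66 x 66 mm, 42 mm tall, bore 12 mm deep in its top. The point is its centre, half-way up; x and y are square to its sides, z up. About 420 g.
- stack_base: grey flat base under the stack, 90 x 90 mm, 10 mm thick, fixed. Origin: centre of its underside, on the bench. The stack's blocks stand centred on it, each turned a little its own way; the top of the round block is 136 mm above the bench.
- round_plate: station with a round plate, fixed: low white housing (118 x 104 mm, 14 mm tall) bearing a raised dark round plate 60 mm in diameter whose top is 20 mm above the bench. Origin: below the plate's centre, at bench level; z up. The housing reaches 68 mm to -x of the origin, 50 mm to +x, 52 mm to either side.
- hex_plate: like the round station, but its dark plate is a hexagon 74 mm across flats (its x axis is square to one pair of flats); top 20 mm above the bench. Origin: below the plate's centre, at bench level.
- square_plate: like the round station, but its dark plate is a square of 90 x 90 mm, sides along its x and y; top 20 mm above the bench. Origin: below the plate's centre, at bench level.
- beaker: white plastic beaker, fixed, open at the top: 52 mm outer diameter at the rim, wall 3 mm, 90 mm tall. Origin: centre of its underside. The pin may lean in it.
Not all that is in view belongs to the job. What is shaped like the part that bears round_mid but blue or yellow is not meant.

How it is judged:
On the way, in this order (a step that is already met when the one before it is completed fails the run):
1. the pin stands in the beaker, released (horizontal distance between pin_mid and beaker below 0.025 m and z of pin_mid in the frame of beaker below 0.085 m and linear speed of pin below 0.02 m/s and contact force between the fingers and pin below 0.05 N), for 0.2 s.
2. the round block stands on the round plate, released (horizontal distance between round_mid and round_plate below 0.012 m and z of round_mid in the frame of round_plate between 0.038 and 0.044 m and angle between round_mid's own z axis and vertical below 0.06 rad and linear speed of round_block below 0.02 m/s and contact force between the fingers and round_block below 0.05 N), for 0.2 s.
3. the six-sided block stands on the six-sided plate, released (horizontal distance between hex_mid and hex_plate below 0.012 m and z of hex_mid in the frame of hex_plate between 0.038 and 0.044 m and angle between hex_mid's own z axis and vertical below 0.06 rad and linear speed of hex_block below 0.02 m/s and contact force between the fingers and hex_block below 0.05 N), for 0.2 s.
4. the square block stands on the square plate, released (horizontal distance between square_mid and square_plate below 0.012 m and z of square_mid in the frame of square_plate between 0.038 and 0.044 m and angle between square_mid's own z axis and vertical below 0.06 rad and linear speed of square_block below 0.02 m/s and contact force between the fingers and square_block below 0.05 N), for 0.2 s.
At the end, for the whole second after the job is handed in: the pin is in the beaker (its middle below the rim and inside the wall); each block stands upright on the plate of its own outline within 12 mm of its centre; all released and at rest (all of step 2 and all of step 3 and all of step 4 and horizontal distance between pin_mid and beaker below 0.025 m and z of pin_mid in the frame of beaker below 0.085 m and linear speed of pin below 0.02 m/s); the robot touches nothing.
It fails at once if a block is lifted off the stack by more than 15 mm before the pin is in the beaker (not (horizontal distance between pin_mid and beaker below 0.025 m and z of pin_mid in the frame of beaker below 0.085 m) and (z of round_mid in the frame of stack_base above 0.13 m or z of hex_mid in the frame of stack_base above 0.088 m or z of square_mid in the frame of stack_base above 0.046 m)).
It also fails if it takes over 128 s, if anything falls off the work surface, if the arm or the gripper's body presses on something with over 40 N, if the wrist force passes 120 N, or if a joint passes its speed limit or range.

### The arm

A 7-joint arm with a two-finger parallel gripper is mounted at the origin on the work surface. World frame = base frame: x ahead of the robot, y to its left, z up, the work surface at z = 0. Lengths are in m, angles in rad, forces in N, time in s.
With the tool pointing down it reaches from about 0.425 to 0.825 m from the base axis. Payload 3.6 kg.
Tool frame: the origin (TCP) lies midway between the tips of the shut fingers; the grasp point (between the pads) lies 19 mm behind it; z points along the fingers, y is the line along which they close (so a half turn about z gives the same grasp; the last joint's range is limited). The gripper opens to 85 mm and grips with 20 to 120 N. Pads are 22 mm wide; open, the fingers measure 114 mm over their backs; the gripper's body (76 mm by 85 mm) begins 54 mm behind the grasp point. The pads swing forward as they close: fully open they stand 13 mm farther back than shut.
Start: joints at [1.19, 0.615, -0.013, 1.423, 0.008, 1.103, -0.04], TCP at [0.226, -0.609, 0.231] pointing down, gripper open.
Joint ranges: [-3.12, 3.12], [-0.3, 2.06], [-1.34, 1.32], [0.26, 2.42], [-1.36, 4.5], [0.01, 1.98], [-2.84, 2.84]. Speed limits (rad/s): [2.79, 2.79, 3.14, 3.14, 3.14, 3.14, 3.14].

### API

Orientations are given as a rotation vector (axis times angle).
In Python, from workcell import * gives the robot as it stands.
- The arm moves only by the tool apply_moves, never from a script. Its argument "deltas" is a list of rows, each a list of 7 numbers: the shift along the tool's x, y, z scaled (see below), then the turn, a rotation vector about the tool's x, y, z scaled (see below), then the opening, from -1 (shut) to 1 (fully open). A call has 1 to 8 rows; each row shifts and turns the commanded pose from where the row before left it, along the tool's axes as they then stand; what a row does not reach is not made up. The controller multiplies each number of a shift by 0.5 m and each number of a turn by 90 degrees. A row lasts 1/10 s, in which the tool goes at most 50 mm and 8.59 degrees, less where a joint would pass 70% of its speed; a pose out of reach is approached as far as the arm can. A call with a number of a shift or a turn outside -1 to 1 is refused whole. A call with a gripper value outside its range is refused whole. The fingers move at their own pace and stop on an object; "force" is the grip in N (left out, the last holds). Time passes only in rows, so rows that do not move let the fingers close. It gives the time, the measured TCP pose, the force, the opening and the grip force at its end, in the units of the state.
- read_state(): the state, without advancing time (a new reading comes with each control period).
- get_image(name): name is "scene" or "top"; returns (picture, depth): 420x560x3 uint8, red, green, blue; 420x560 float32, m along the optical axis (not along the pixel's ray), 0 where there is no reading.
- camera_model(name): a dict with "fx", "fy", "cx", "cy" (pixels), "R" (3x3) and "t" (3): a world point X has camera coordinates R X + t. Camera axes: x right, y down, z forward; pixel columns grow to the right and rows downward; lengths in m; the calibration is good to about 2 mm. A picture is of the moment at which its call begins. camera_model takes no time and is no camera call.
- hand_in(): hands the job in; it is judged then, once.
The state is a dict: "t": time; "joint_pos": joint angles; "dq": joint speeds; "joint_efforts": joint torques, N m; "tool_pos": TCP position; "orientation": TCP orientation; "contact_force": force on the tool from outside, world axes, zero at the start; "ft_torque": the same for the moment, N m; "opening": opening from 0.0 (shut) to 1.0 (fully open); "finger_force": force on a finger pad.
Only numpy, scipy, OpenCV 4.12 (cv2) and the standard library are available. Lean on these libraries where they do the work, as an engineer would, in place of code of your own. Each camera call takes 0.05 s, during which the arm holds its last target. There are 200 camera calls.

## Working session

There is one attempt and no reset: what is moved stays moved. The work goes in short steps, Python scripts to look and compute and a tool call to move; the robot and the scene stay as the last step left them, time stands still between calls to the robot, and variables do not carry over. Pictures are saved under pics/ and viewed, at most 14 in all, crops included, and the job is handed in when it is done.

Besides the shell and the picture viewer there is one more tool, called after "Emit:" in YAML: its name, and indented under it one key for each argument. apply_moves: Moves the arm, as the interface text tells. Shifts and turns lie within -1 to 1; 1 stands for 0.5 m of shift or 90 degrees of turn. Its arguments: {"type":"object","properties":{"deltas":{"type":"array","items":{"type":"array","items":{"type":"number","minimum":-1,"maximum":1}}},"force":{"type":"number"}},"required":["deltas"]}

```bash
mkdir -p pics; cat > h.py <<'E'
from workcell import *
import numpy as np, cv2
from scipy.spatial.transform import Rotation as Ro
def cap(n,tag):
    im,d=get_image(n); cv2.imwrite(f'pics/{tag}.png',im[:,:,::-1]); np.savez(f'{tag}.npz',im=im,d=d); return im,d
def cloud(n,d):
    c=camera_model(n); v,u=np.mgrid[:420,:560]
    P=np.stack([(u-c['cx'])/c['fx']*d,(v-c['cy'])/c['fy']*d,d],-1)
    return (P-c['t'])@c['R']
def pix(n,X):
    c=camera_model(n); p=c['R']@np.array(X)+c['t']; return p[0]/p[2]*c['fx']+c['cx'],p[1]/p[2]*c['fy']+c['cy']
E
python3 - <<'E'
from h import *
for n in('top','scene'):
    im,d=cap(n,n+'0'); c=camera_model(n); print(n,c['fx'],-np.array(c['R']).T@c['t'],np.round(c['R'],2).tolist())
s=read_state();print({k:np.round(v,3).tolist() for k,v in s.items()})
print(Ro.from_rotvec(s['orientation']).as_matrix().round(3))
E
```

```text
top 397.558000266201 [0.45160717 0.0029834  0.9498498 ] [[0.03, -1.0, 0.03], [-0.99, -0.03, -0.14], [0.14, -0.03, -0.99]]
scene 414.568301523611 [0.83136194 0.44203726 0.62234237] [[-0.86, 0.51, 0.01], [0.36, 0.62, -0.69], [-0.36, -0.59, -0.72]]
{'t': 0.1, 'joint_pos': [1.189, 0.616, -0.013, 1.425, 0.008, 1.103, -0.04], 'dq': [0.001, -0.002, -0.0, -0.004, 0.001, -0.001, -0.0], 'joint_efforts': [0.002, -47.038, 0.261, -17.157, 0.01, 0.006, 0.0], 'tool_pos': [0.226, -0.609, 0.23], 'orientation': [-3.09, -0.554, 0.001], 'contact_force': [0.474, -0.204, -0.307], 'ft_torque': [-0.018, -0.009, 0.0], 'finger_force': 0.0, 'opening': 0.996}
[[ 0.938  0.347 -0.001]
 [ 0.347 -0.938  0.002]
 [-0.    -0.002 -1.   ]]
```

View pics/top0.png

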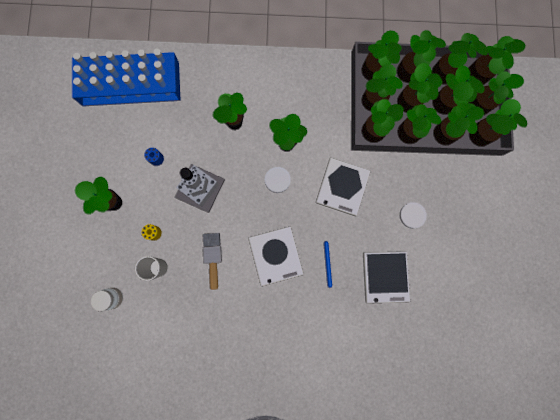

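View pics/scene0.png

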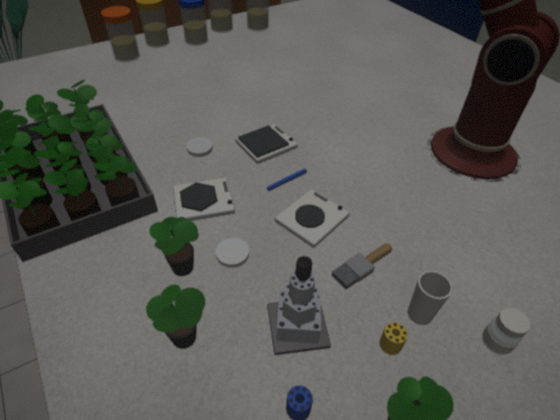

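Top view: stack at (200,187) with the knob at (186,173), round plate (275,252), hex plate (345,181), square plate (388,273), open beaker (150,268). What could be mistaken: for the beaker, the lidded jar at (105,299); for the round block, the blue tube at (153,156) and the yellow tube at (151,232); for the plates, the white discs at (278,180) and (413,215). I choose the grey stack, the three dark plates and the open beaker.

```bash
python3 - <<'E'
from h import *
for n in('top','scene'):
    z=np.load(n+'0.npz');im,d=z['im'],z['d'];P=cloud(n,d);g=im.astype(int).mean(-1)
    print(n)
    cs=dict(top=[(275,252),(345,181),(388,273)],scene=[(310,216),(199,196),(265,141)])[n]
    for nm,(u,v) in zip(('round','hex','square'),cs):
        print(nm,P[v,u].round(4),g[v,u])
        dark=((g<75)&(d>0)).astype(np.uint8)
        k,l,st,ce=cv2.connectedComponentsWithStats(dark,connectivity=4)
        m=l==l[v,u]; X=P[m]; 
        # undistorted plane projection of contour at z=.02
        c=camera_model(n);o=-np.array(c['R']).T@c['t']
        vv,uu=np.nonzero(m); r=np.stack([(uu-c['cx'])/c['fx'],(vv-c['cy'])/c['fy'],np.ones(len(uu))],-1)@c['R']
        Q=o+r*((.02-o[2])/r[:,2])[:,None]
        q=Q[:,:2].astype(np.float32); print('  n',m.sum(),'mean',q.mean(0),'medz',np.median(X[:,2]),'rect',cv2.minAreaRect(q))
    S=np.load(n+'0.npz')
    u,v=dict(top=(200,187),scene=(300,310))[n]
    sl=(slice(max(v-60,0),v+60),slice(u-45,u+45))
    X=P[sl].reshape(-1,3);
    for zz in(.176,.136,.094,.052,.010):
        q=X[abs(X[:,2]-zz)<.004][:,:2].astype(np.float32)
        if len(q)>5: print(zz,len(q),q.mean(0),np.median(q,0),cv2.minAreaRect(q))
    u,v=dict(top=(150,268),scene=(429,300))[n]
    X=P[v-35:v+35,u-25:u+25].reshape(-1,3)
    q=X[abs(X[:,2]-.088)<.006][:,:2].astype(np.float32);print('beaker',len(q),q.mean(0),cv2.minEnclosingCircle(q))
    u,v=dict(top=(150,175),scene=(305,330))[n]
im=cv2.imread('pics/top0.png')[140:230,140:240];im2=cv2.imread('pics/scene0.png')[245:360,250:350]
cv2.imwrite('pics/crop.png',np.hstack([cv2.resize(im,(400,400*90//100+100),interpolation=2),cv2.resize(im2,(400,460),interpolation=2)]))
E
```

```text
top
round [ 0.4751 -0.0087  0.0188] 52.0
  n 480 mean [ 0.47626683 -0.00782255] medz 0.020522000994638905 rect ((0.4774656891822815, -0.008581187576055527), (0.055471021682024, 0.05582688748836517), 1.519320011138916)
hex [ 0.6485 -0.1713  0.0204] 51.666666666666664
  n 771 mean [ 0.6465508  -0.17072588] medz 0.02045972452848248 rect ((0.64616858959198, -0.17056207358837128), (0.0798981785774231, 0.07233140617609024), 13.921134948730469)
square [ 0.4337 -0.2731  0.0194] 52.0
  n 1447 mean [ 0.43419617 -0.27064446] medz 0.019951960853843806 rect ((0.4346078634262085, -0.27062562108039856), (0.087560273706913, 0.08928560465574265), 3.0327954292297363)
0.176 90 [0.6217497  0.17608611] [0.62226874 0.17577027] ((0.6215166449546814, 0.17661038041114807), (0.02084803767502308, 0.019568171352148056), 85.5521240234375)
0.136 126 [0.61787623 0.1727934 ] [0.61546814 0.17062114] ((0.6199921369552612, 0.1748434454202652), (0.029946569353342056, 0.03398169204592705), 41.38772964477539)
0.094 183 [0.6164194  0.17051189] [0.61159027 0.16728377] ((0.61918705701828, 0.17272961139678955), (0.0462019741
[... 1385 characters left out ...]
952] ((0.6247106194496155, 0.17905396223068237), (0.029254870489239693, 0.03473746031522751), 50.2635383605957)
0.094 405 [0.62871546 0.1845288 ] [0.6337643  0.18808682] ((0.6257813572883606, 0.18039003014564514), (0.04669627174735069, 0.050074923783540726), 54.806640625)
0.052 665 [0.6312227  0.18779126] [0.6340955  0.19177218] ((0.6225298047065735, 0.17636331915855408), (0.06760597229003906, 0.06600721180438995), 55.38247299194336)
0.01 1046 [0.6317599 0.188105 ] [0.64336395 0.1988388 ] ((0.5912028551101685, 0.16645172238349915), (0.13333763182163239, 0.1404482126235962), 67.42833709716797)
beaker 325 [0.4325552  0.26203313] ((0.43203505873680115, 0.26221001148223877), 0.02707737311720848)
```

View pics/crop.png

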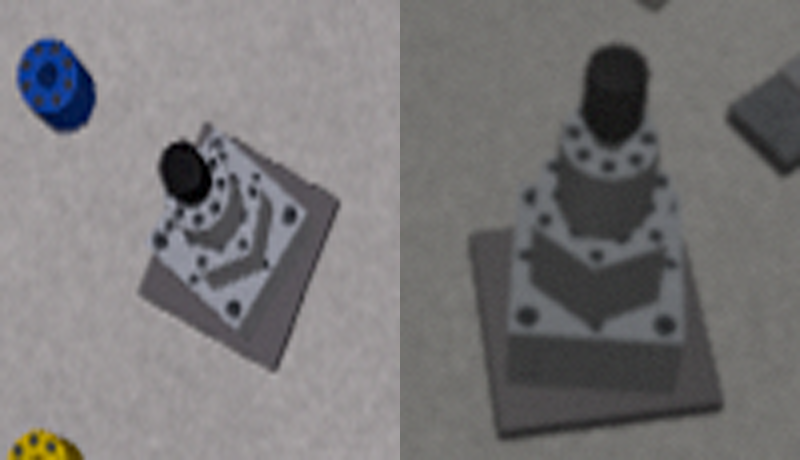

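Crop: black knob sits over the grey stack (crop-left (185,172), crop-right (617,80)), with grey round, hex and square blocks below it. The blue and yellow tubes stand apart, so the choice is right.

```bash
cat >> h.py <<'E'
def plan(x,y,z,yaw=None):
    s=read_state();R=Ro.from_rotvec(s['orientation']);M=R.as_matrix()
    d=M.T@(np.array([x,y,z])-s['tool_pos'])/.5
    a=np.degrees(np.arctan2(M[1,1],M[0,1]))
    print('t',round(s['t'],1),'delta',d.round(4),'yaw',a.round(2),'q7',np.round(s['joint_pos'][6],2))
    if yaw is not None:
        e=(yaw-a+180)%360-180
        T=Ro.from_euler('z',yaw,degrees=True).as_matrix()@np.array([[0,1,0],[1,0,0],[0,0,-1.]])
        print('turn',(R.inv()*Ro.from_matrix(T)).as_rotvec()/(np.pi/2), 'e',e)
        print('delta in turned frame', (T.T@(np.array([x,y,z])-s['tool_pos'])/.5).round(4))
E
python3 -c "
from h import *
plan(.6225,.1767,.27,-34.5)"
```

```text
t 0.1 delta [ 1.2903 -1.1975 -0.0767] yaw -69.67 q7 -0.04
turn [-0.00146224 -0.00043846 -0.39074471] e 35.16704316043604
delta in turned frame [ 1.7444 -0.2357 -0.0795]
```

Emit:
apply_moves:
  deltas:
    - [0,0,-0.08,0,0,0,1]
    - [0,0,0,0,0,-0.078,1]
    - [0,0,0,0,0,-0.078,1]
    - [0,0,0,0,0,-0.078,1]
    - [0,0,0,0,0,-0.078,1]
    - [0,0,0,0,0,-0.078,1]
    - [0.09,-0.0124,0,0,0,0,1]
    - [0.09,-0.0124,0,0,0,0,1]
  force: 40

```text
t: 0.9
tool_pos: [0.2658, -0.528, 0.2701]
orientation: [-2.782, -1.455, -0.0]
contact_force: [1.9, 0.7, 0.5]
opening: 0.998
finger_force: 0.0
```

Emit:
apply_moves:
  deltas:
    - [0.09,-0.0124,0,0,0,0,1]
    - [0.09,-0.0124,0,0,0,0,1]
    - [0.09,-0.0124,0,0,0,0,1]
    - [0.09,-0.0124,0,0,0,0,1]
    - [0.09,-0.0124,0,0,0,0,1]
    - [0.09,-0.0124,0,0,0,0,1]
    - [0.09,-0.0124,0,0,0,0,1]
    - [0.09,-0.0124,0,0,0,0,1]

```text
t: 1.7
tool_pos: [0.4303, -0.202, 0.2712]
orientation: [-2.781, -1.461, 0.001]
contact_force: [0.3, -0.8, -0.3]
opening: 1.001
finger_force: 0.0
```

Emit:
apply_moves:
  deltas:
    - [0.09,-0.0124,0,0,0,0,1]
    - [0.09,-0.0124,0,0,0,0,1]
    - [0.09,-0.0124,0,0,0,0,1]
    - [0.09,-0.0124,0,0,0,0,1]
    - [0.09,-0.0124,0,0,0,0,1]
    - [0.09,-0.0124,0,0,0,0,1]
    - [0,0,0,0,0,0,1]
    - [0,0,0,0,0,0,1]

```text
t: 2.5
tool_pos: [0.5524, 0.0409, 0.2706]
orientation: [-2.778, -1.465, 0.002]
contact_force: [-0.2, -0.5, 0.9]
opening: 1.003
finger_force: 0.0
```

```bash
python3 -c "
from h import *
plan(.6222,.1767,.142,-34.5); print(read_state()['tool_pos'])"
```

```text
t 2.5 delta [ 0.3033 -0.0379  0.2569] yaw -34.39 q7 -0.88
turn [-0.00085149  0.00061385  0.00117932] e -0.10610206607296391
delta in turned frame [ 0.303  -0.0388  0.2572]
[0.55236381 0.04087363 0.27058432]
```

Emit:
apply_moves:
  deltas:
    - [0.076,-0.0095,0,0,0,0,1]
    - [0.076,-0.0095,0,0,0,0,1]
    - [0.076,-0.0095,0,0,0,0,1]
    - [0.075,-0.0095,0,0,0,0,1]
    - [0,0,0.06,0,0,0,0.6]
    - [0,0,0,0,0,0,0.6]
    - [0,0,0,0,0,0,0.6]

```text
t: 3.2
tool_pos: [0.6228, 0.1721, 0.2408]
orientation: [2.782, 1.456, -0.005]
contact_force: [-0.3, -0.3, 0.3]
opening: 0.802
finger_force: 0.0
```

```bash
python3 -c "
from h import *
plan(.6222,.1767,.142,-34.5); print(read_state()['tool_pos'])
im,_=cap('scene','s1'); im2,_=cap('top','t1')
cv2.imwrite('pics/c1.png',np.hstack([cv2.resize(im[170:350,220:400,::-1],(400,400)),cv2.resize(im2[110:240,130:260,::-1],(400,400))]))"
```

```text
t 3.2 delta [ 0.0075 -0.0062  0.1975] yaw -34.76 q7 -1.09
turn [-5.68020298e-05  2.24234783e-03 -2.90187442e-03] e 0.2611771612494067
delta in turned frame [ 0.0069 -0.0062  0.1976]
[0.62279363 0.17212025 0.24078015]
```

View pics/c1.png

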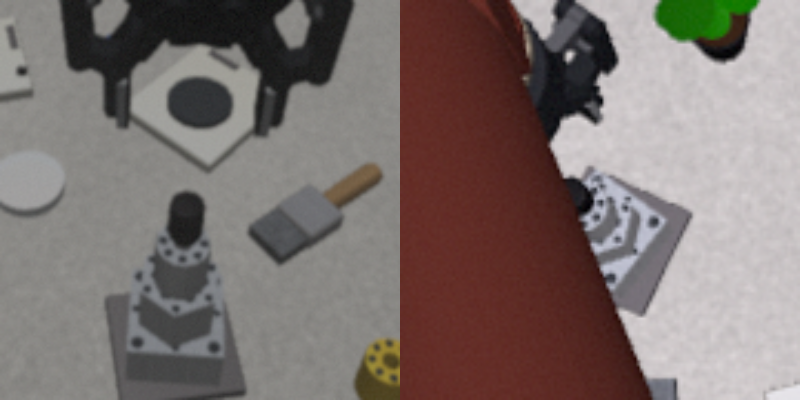

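Crop: the open fingers hang symmetrically above the black knob (crop-left fingers at cols 122 and 265, knob at 187); the way down is clear.

Emit:
apply_moves:
  deltas:
    - [0.007,-0.006,0.06,0,0,0,0.2]
    - [0,0,0.06,0,0,0,0.2]
    - [0,0,0.05,0,0,0,0.2]
    - [0,0,0.028,0,0,0,0.2]
    - [0,0,0,0,0,0,0.2]
    - [0,0,0,0,0,0,0.2]
  force: 25

```text
t: 3.9
tool_pos: [0.6235, 0.1796, 0.1439]
orientation: [2.781, 1.46, 0.004]
contact_force: [0.8, 0.8, -0.7]
opening: 0.601
finger_force: 0.0
```

```bash
python3 -c "
from h import *
plan(.6222,.1767,.142,-34.5); print(read_state()['tool_pos'])
im,d=cap('scene','s2'); P=cloud('scene',d)
q=P[245:290,285:325].reshape(-1,3);q=q[(abs(q[:,2]-.176)<.004)];print(len(q),q.mean(0))
cv2.imwrite('pics/c2.png',cv2.resize(im[210:340,235:375,::-1],(560,520)))"
```

```text
t 3.9 delta [-0.0063  0.0011  0.0037] yaw -34.62 q7 -1.13
turn [ 0.00101459 -0.00130839 -0.00136   ] e 0.12249371605832948
delta in turned frame [-0.0063  0.0011  0.0037]
[0.62353753 0.17962576 0.14386848]
180 [0.62235902 0.17788338 0.17441156]
```

View pics/c2.png

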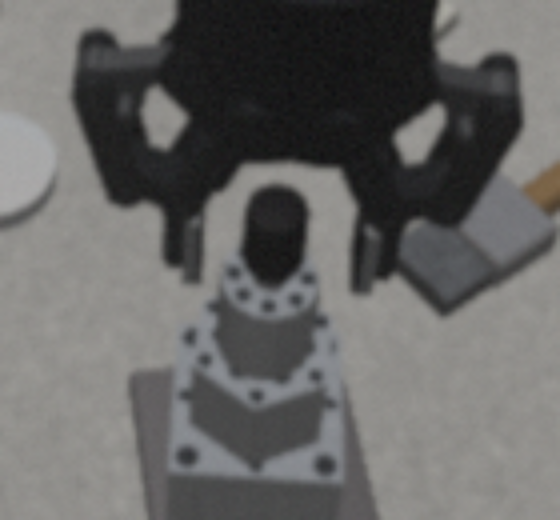

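Crop: the knob (275,235) is centred between the finger pads (195 and 360). A small trim, then close and lift.

Emit:
apply_moves:
  deltas:
    - [-0.005,0.001,0.002,0,0,0,0.2]
    - [0,0,0,0,0,0,-0.2]
    - [0,0,0,0,0,0,-0.6]
    - [0,0,0,0,0,0,-1]
    - [0,0,0,0,0,0,-1]
    - [0,0,0,0,0,0,-1]
    - [0,0,0,0,0,0,-1]
  force: 25

```text
t: 4.65
tool_pos: [0.6223, 0.1773, 0.1421]
orientation: [2.781, 1.46, 0.003]
contact_force: [-0.1, -1.0, 2.7]
opening: 0.247
finger_force: 24.7
```

Emit:
apply_moves:
  deltas:
    - [0,0,-0.01,0,0,0,-1]
    - [0,0,-0.01,0,0,0,-1]

```text
t: 4.85
tool_pos: [0.6212, 0.1772, 0.1507]
orientation: [-2.781, -1.461, 0.002]
contact_force: [1.7, -1.4, -2.1]
opening: 0.247
finger_force: 24.6
```

```bash
python3 -c "
from h import *
plan(.6222,.1767,.142,-34.5); print(read_state()['tool_pos'],read_state()['contact_force'])
im,d=cap('scene','s3'); P=cloud('scene',d)
cv2.imwrite('pics/c3.png',cv2.resize(im[210:340,235:375,::-1],(560,520)))"
```

```text
t 4.8 delta [0.0003 0.0021 0.0174] yaw -34.57 q7 -1.13
turn [-0.00042722  0.00060686 -0.00078557] e 0.07071987571805494
delta in turned frame [0.0003 0.0021 0.0174]
[0.62124859 0.17717463 0.15072002] [ 1.67209303 -1.39414736 -2.14264283]
```

View pics/c3.png

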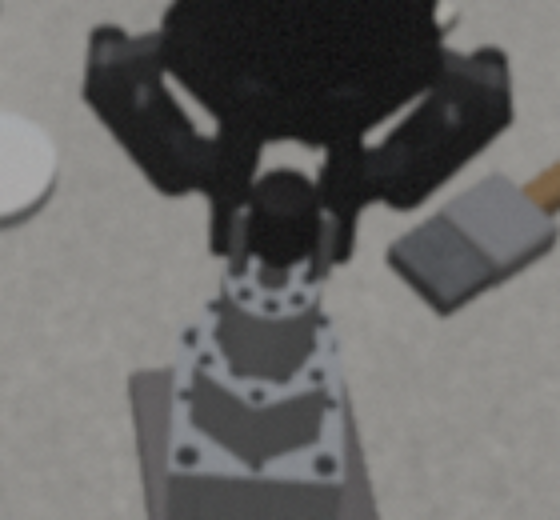

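Crop: the knob (285,215) is gripped with the shaft showing below, and the round block (270,290) has stayed down. I continue the lift.

Emit:
apply_moves:
  deltas:
    - [0,0,-0.02,0,0,0,-1]
    - [0,0,-0.02,0,0,0,-1]
    - [0,0,-0.02,0,0,0,-1]

```text
t: 5.2
tool_pos: [0.621, 0.1779, 0.1823]
orientation: [-2.78, -1.461, 0.001]
contact_force: [-0.1, 0.2, -1.5]
opening: 0.249
finger_force: 24.6
```

```bash
python3 -c "
from h import *
plan(.6222,.1767,.142,-34.5); print(read_state()['tool_pos'],read_state()['contact_force'])
im,d=cap('scene','s4'); P=cloud('scene',d).reshape(-1,3)
for z in (.136,.094,.052):
  q=P[(abs(P[:,2]-z)<.004)&(np.hypot(P[:,0]-.622,P[:,1]-.177)<.03)];print(z,len(q),q.mean(0),np.histogram(P[np.hypot(P[:,0]-.622,P[:,1]-.177)<.03][:,2],np.arange(.12,.2,.005))[0])
"
```

```text
t 5.2 delta [-0.0006  0.0035  0.0807] yaw -34.54 q7 -1.12
turn [-6.53244743e-04  6.98512612e-05 -4.80114059e-04] e 0.04321350578243255
delta in turned frame [-0.0006  0.0034  0.0807]
[0.62095194 0.17790294 0.18234736] [-0.0900482   0.22957519 -1.5250282 ]
0.136 342 [0.62289961 0.17912166 0.13473406] [ 49  47 242 131  16  14  18  13  17  17  16   7   4  62  82  98]
0.094 407 [0.62739329 0.1846386  0.09287699] [ 49  47 242 131  16  14  18  13  17  17  16   7   4  62  82  98]
0.052 226 [0.63294038 0.18967355 0.05135192] [ 49  47 242 131  16  14  18  13  17  17  16   7   4  62  82  98]
```

Emit:
apply_moves:
  deltas:
    - [0,0,-0.025,0,0,0,-1]
    - [0,0,-0.025,0,0,0,-1]
    - [0,0,-0.025,0,0,0,-1]
    - [0,0,-0.025,0,0,0,-1]
    - [0,0,-0.025,0,0,0,-1]
    - [0,0,-0.025,0,0,0,-1]
    - [0,0,-0.025,0,0,0,-1]
    - [0,0,0,0,0,0,-1]

```text
t: 6.05
tool_pos: [0.6226, 0.178, 0.2715]
orientation: [2.781, 1.461, 0.007]
contact_force: [0.5, 0.0, 0.2]
opening: 0.251
finger_force: 24.6
```

```bash
python3 -c "
from h import *
plan(.432,.2625,.27,-34.5); print(read_state()['tool_pos'],read_state()['contact_force'])
im,d=cap('scene','s5'); P=cloud('scene',d).reshape(-1,3)
P=P[np.hypot(P[:,0]-.622,P[:,1]-.177)<.03];print(np.histogram(P[:,2],np.arange(.12,.33,.01)))
cv2.imwrite('pics/c5.png',cv2.resize(im[120:340,180:420,::-1],(600,550)))
"
```

```text
t 6.0 delta [-0.0772 -0.4097  0.0015] yaw -34.58 q7 -1.09
turn [ 0.00166868 -0.00252249 -0.0008672 ] e 0.07834560895588538
delta in turned frame [-0.0767 -0.4098  0.0029]
[0.6225714  0.17804573 0.27145723] [0.51876455 0.04220082 0.21496305]
(array([127, 413,   0,   0,   0,  32,  34,  39,  37,  39,  41,  42,  44,
        52,  36, 126, 260, 286, 402, 200]), array([0.12, 0.13, 0.14, 0.15, 0.16, 0.17, 0.18, 0.19, 0.2 , 0.21, 0.22,
       0.23, 0.24, 0.25, 0.26, 0.27, 0.28, 0.29, 0.3 , 0.31, 0.32]))
```

View pics/c5.png

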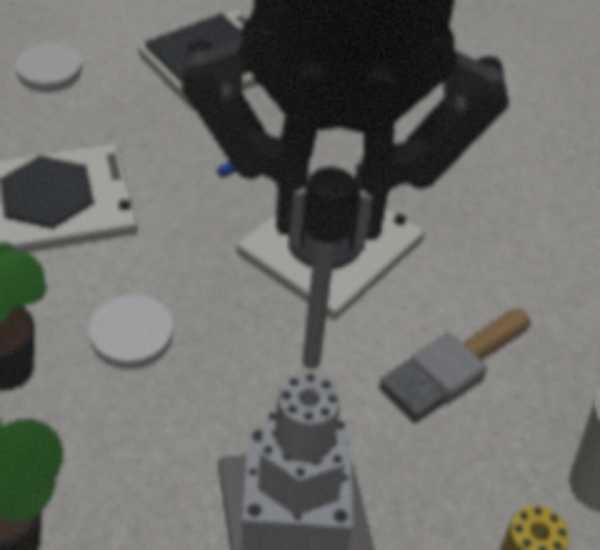

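Crop: the pin is clear of the stack (foot at (312,362), round top at (310,395)) and all three blocks are in place. Next I carry it to the beaker.

Emit:
apply_moves:
  deltas:
    - [-0.0128,-0.0683,0,0,0,0,-1]
    - [-0.0128,-0.0683,0,0,0,0,-1]
    - [-0.0128,-0.0683,0,0,0,0,-1]
    - [-0.0128,-0.0683,0,0,0,0,-1]
    - [-0.0128,-0.0683,0,0,0,0,-1]
    - [-0.0128,-0.0683,0,0,0,0,-1]
    - [0,0,0,0,0,0,-1]
    - [0,0,0,0,0,0,-1]

```text
t: 6.9
tool_pos: [0.4303, 0.2622, 0.2687]
orientation: [2.779, 1.464, -0.001]
contact_force: [0.8, -0.1, -1.0]
opening: 0.248
finger_force: 24.7
```

```bash
python3 -c "
from h import *
plan(.432,.2625,.11,-34.5); print(read_state()['tool_pos'],read_state()['contact_force'])
im,d=cap('scene','s6'); P=cloud('scene',d).reshape(-1,3)
P=P[np.hypot(P[:,0]-.432,P[:,1]-.262)<.04]
for z in np.arange(.14,.26,.02):
  q=P[abs(P[:,2]-z)<.01]; print(z,len(q),q.mean(0))
cv2.imwrite('pics/c6.png',cv2.resize(im[130:350,330:550,::-1],(550,550)))
"
```

```text
t 6.9 delta [0.0026 0.0024 0.3173] yaw -34.46 q7 -1.37
turn [0.00015458 0.00044018 0.00047447] e -0.04270754736393201
delta in turned frame [0.0024 0.0024 0.3173]
[0.43031735 0.26221042 0.26865304] [ 0.84493856 -0.0833756  -0.95594462]
0.14 0 [nan nan nan]
0.16 10 [0.43339567 0.26226531 0.16816419]
0.18 86 [0.43302155 0.26267278 0.18022415]
0.19999999999999998 84 [0.4330328  0.26280875 0.20037085]
0.21999999999999997 93 [0.43310412 0.26299903 0.22031361]
0.23999999999999996 101 [0.4329202  0.26290438 0.24013428]<string>:7: RuntimeWarning: Mean of empty slice.
  ret = um.true_divide(
```

View pics/c6.png

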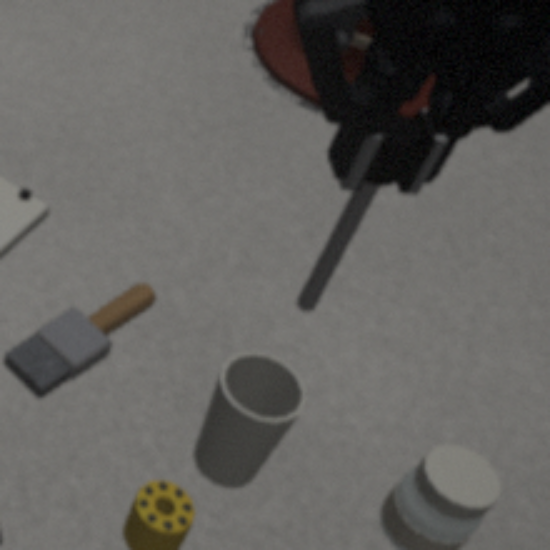

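Crop: the pin hangs upright (foot at (308,303)) over the beaker (mouth at (262,388)); depth confirms its axis is about 1 mm from the beaker's. Lower and release.

Emit:
apply_moves:
  deltas:
    - [0.002,0.002,0.05,0,0,0,-1]
    - [0,0,0.06,0,0,0,-1]
    - [0,0,0.06,0,0,0,-1]
    - [0,0,0.06,0,0,0,-1]
    - [0,0,0.05,0,0,0,-1]
    - [0,0,0.032,0,0,0,-1]
    - [0,0,0,0,0,0,-1]
    - [0,0,0,0,0,0,-1]

```text
t: 7.75
tool_pos: [0.4334, 0.2619, 0.1127]
orientation: [2.782, 1.459, -0.0]
contact_force: [-0.1, -0.5, -0.7]
opening: 0.251
finger_force: 24.7
```

Emit:
apply_moves:
  deltas:
    - [0,0,0,0,0,0,0.2]
    - [0,0,0,0,0,0,0.6]
    - [0,0,0,0,0,0,1]
    - [0,0,0,0,0,0,1]
    - [0,0,0,0,0,0,1]
    - [0,0,0,0,0,0,1]
    - [0,0,0,0,0,0,1]
    - [0,0,-0.03,0,0,0,1]

```text
t: 8.55
tool_pos: [0.4312, 0.2615, 0.1266]
orientation: [2.781, 1.461, -0.007]
contact_force: [-0.1, -0.9, 0.2]
opening: 0.999
finger_force: 0.0
```

Emit:
apply_moves:
  deltas:
    - [0,0,-0.05,0,0,0,1]
    - [0,0,-0.07,0,0,0,1]
    - [0,0,-0.07,0,0,0,1]
    - [0,0,-0.07,0,0,0,1]
    - [0,0,0,0,0,0,1]
    - [0,0,0,0,0,0,1]

```text
t: 9.15
tool_pos: [0.4325, 0.2624, 0.2584]
orientation: [2.781, 1.461, 0.002]
contact_force: [-1.0, -0.6, 0.1]
opening: 1.002
finger_force: 0.0
```

```bash
python3 -c "
from h import *
plan(.6225,.177,.25,-34.5); print(read_state()['tool_pos'],read_state()['contact_force'])
im,d=cap('scene','s7'); P=cloud('scene',d).reshape(-1,3)
cv2.imwrite('pics/c7.png',cv2.resize(im[130:350,330:550,::-1],(550,550)))
for z in (.136,.094,.052):
  for r in (.05,): q=P[(abs(P[:,2]-z)<.004)&(np.hypot(P[:,0]-.6225,P[:,1]-.177)<r)][:,:2].astype(np.float32);print(z,len(q),cv2.minEnclosingCircle(q),cv2.minAreaRect(q))
"
```

```text
t 9.2 delta [0.075  0.4099 0.0172] yaw -34.57 q7 -1.38
turn [ 0.00054084 -0.00080711 -0.00078928] e 0.07106591240716398
delta in turned frame [0.0746 0.41   0.0168]
[0.43245218 0.26237944 0.25838749] [-0.99346715 -0.56099799  0.10658189]
0.136 389 ((0.6208006739616394, 0.17700141668319702), 0.018026957288384438) ((0.62137371301651, 0.17730912566184998), (0.03463743254542351, 0.034019578248262405), 59.73270797729492)
0.094 395 ((0.621573805809021, 0.17656458914279938), 0.028885073959827423) ((0.6245959997177124, 0.1809447705745697), (0.0469525009393692, 0.050012558698654175), 51.4147834777832)
0.052 669 ((0.6224863529205322, 0.1761423796415329), 0.046994782984256744) ((0.6225732564926147, 0.17644773423671722), (0.06731210649013519, 0.06613056361675262), 55.19582748413086)
```

View pics/c7.png

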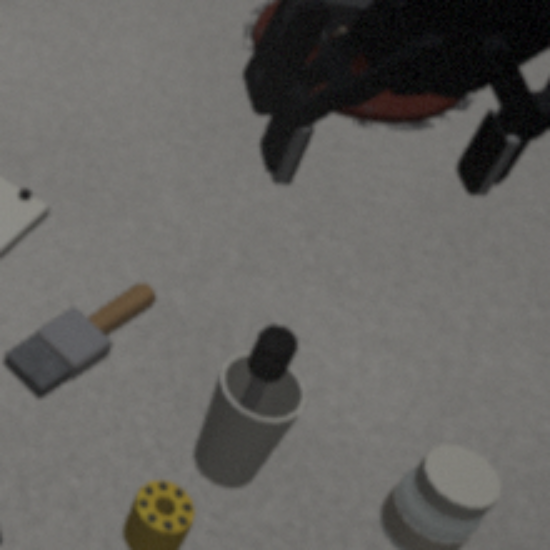

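Crop: the pin stands free in the beaker (knob at (273,352)) and the fingers are clear. Next is the round block.

Emit:
apply_moves:
  deltas:
    - [0.0125,0.0682,0,0,0,0,0.6]
    - [0.0125,0.0682,0,0,0,0,0.6]
    - [0.0125,0.0682,0,0,0,0,0.6]
    - [0.0125,0.0682,0,0,0,0,0.6]
    - [0.0125,0.0682,0,0,0,0,0.6]
    - [0.0125,0.0682,0,0,0,0,0.6]
    - [0,0,0.05,0,0,0,0.6]
    - [0,0,0,0,0,0,0.6]

```text
t: 10.0
tool_pos: [0.6199, 0.1749, 0.2269]
orientation: [-2.781, -1.458, 0.018]
contact_force: [-0.0, -0.4, -0.1]
opening: 0.798
finger_force: 0.0
```

Emit:
apply_moves:
  deltas:
    - [0,0,0.04,0,0,0,0.6]
    - [0,0,0.04,0,0,0,0.6]
    - [0,0,0.04,0,0,0,0.6]
    - [0,0,0,0,0,0,0.6]
    - [0,0,0,0,0,0,0.6]

```text
t: 10.5
tool_pos: [0.6214, 0.1779, 0.1729]
orientation: [-2.78, -1.463, 0.002]
contact_force: [-0.1, 0.4, 0.6]
opening: 0.8
finger_force: 0.0
```

```bash
python3 -c "
from h import *
plan(.6215,.177,.105,-34.5); print(read_state()['tool_pos'],read_state()['contact_force'])"
```

```text
t 10.5 delta [-0.0013  0.0013  0.1359] yaw -34.49 q7 -1.12
turn [-0.00072056  0.0003804   0.00010316] e -0.009265389668144053
delta in turned frame [-0.0014  0.0011  0.1359]
[0.62144099 0.17790459 0.17293071] [-0.06105753  0.37831488  0.62032989]
```

Emit:
apply_moves:
  deltas:
    - [-0.0014,0.001,0.04,0,0,0,0.6]
    - [0,0,0.04,0,0,0,0.6]
    - [0,0,0.04,0,0,0,0.6]
    - [0,0,0.012,0,0,0,0.4]
    - [0,0,0,0,0,0,0.2]
    - [0,0,0,0,0,0,0]
    - [0,0,0,0,0,0,-0.2]
    - [0,0,0,0,0,0,-0.4]
  force: 40

```text
t: 11.3
tool_pos: [0.6232, 0.177, 0.1087]
orientation: [2.781, 1.461, 0.005]
contact_force: [-0.7, 0.5, 4.7]
opening: 0.397
finger_force: 40.4
```

Emit:
apply_moves:
  deltas:
    - [0,0,0,0,0,0,-1]
    - [0,0,0,0,0,0,-1]
    - [0,0,0,0,0,0,-1]

```text
t: 11.6
tool_pos: [0.6232, 0.177, 0.1087]
orientation: [2.781, 1.461, 0.005]
contact_force: [-1.3, -0.1, 6.4]
opening: 0.398
finger_force: 40.5
```

Emit:
apply_moves:
  deltas:
    - [0,0,-0.02,0,0,0,-1]
    - [0,0,-0.02,0,0,0,-1]
    - [0,0,-0.04,0,0,0,-1]
    - [0,0,-0.06,0,0,0,-1]
    - [0,0,-0.06,0,0,0,-1]
    - [0,0,0,0,0,0,-1]
    - [0,0,0,0,0,0,-1]

```text
t: 12.3
tool_pos: [0.6222, 0.1762, 0.2077]
orientation: [2.781, 1.461, 0.002]
contact_force: [-0.1, -0.0, -1.9]
opening: 0.399
finger_force: 39.9
```

```bash
python3 -c "
from h import *
plan(.4775,-.006,.2,-34.5); print(read_state()['tool_pos'],read_state()['contact_force'])
im,d=cap('scene','s8'); P=cloud('scene',d).reshape(-1,3)
cv2.imwrite('pics/c8.png',cv2.resize(im[150:360,220:430,::-1],(525,525)))
for z in (.094,.052):
  q=P[(abs(P[:,2]-z)<.004)&(np.hypot(P[:,0]-.6225,P[:,1]-.177)<.05)][:,:2].astype(np.float32);print(z,len(q),cv2.minEnclosingCircle(q),cv2.minAreaRect(q))
"
```

```text
t 12.3 delta [-0.4644 -0.0315  0.0149] yaw -34.58 q7 -1.11
turn [ 0.0006208  -0.0006375  -0.00086825] e 0.07817043149091774
delta in turned frame [-0.4643 -0.0322  0.0154]
[0.62224114 0.17621373 0.2076999 ] [-0.11623867 -0.0142094  -1.89523933]
0.094 838 ((0.6215166449546814, 0.17673180997371674), 0.02886568009853363) ((0.6214006543159485, 0.17694306373596191), (0.057344138622283936, 0.04988677054643631), 51.43854904174805)
0.052 667 ((0.6229925751686096, 0.1769505739212036), 0.04637770354747772) ((0.6228588223457336, 0.1767486035823822), (0.06710464507341385, 0.06605122983455658), 54.997291564941406)
```

View pics/c8.png

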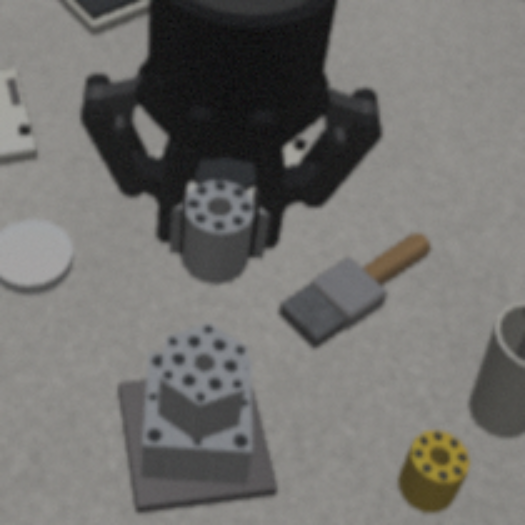

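Crop: the round block is held level (218,230); the hex (205,375) and square blocks are still on the base. Hex yaw −38.6°. Next I carry the round block to its plate.

Emit:
apply_moves:
  deltas:
    - [-0.0776,-0.0053,0,0,0,0,-1]
    - [-0.0776,-0.0053,0,0,0,0,-1]
    - [-0.0776,-0.0053,0,0,0,0,-1]
    - [-0.0776,-0.0053,0,0,0,0,-1]
    - [-0.0776,-0.0053,0,0,0,0,-1]
    - [-0.0776,-0.0053,0,0,0,0,-1]
    - [0,0,0.06,0,0,0,-1]
    - [0,0,0.06,0,0,0,-1]

```text
t: 13.15
tool_pos: [0.4759, -0.0083, 0.1459]
orientation: [2.783, 1.456, -0.001]
contact_force: [0.5, -1.0, -1.1]
opening: 0.399
finger_force: 40.1
```

Emit:
apply_moves:
  deltas:
    - [0,0,0.06,0,0,0,-1]
    - [0,0,0.06,0,0,0,-1]
    - [0,0,0,0,0,0,-1]
    - [0,0,0,0,0,0,-1]

```text
t: 13.55
tool_pos: [0.4762, -0.0063, 0.0863]
orientation: [-2.78, -1.461, 0.004]
contact_force: [1.2, -0.2, -0.6]
opening: 0.396
finger_force: 40.1
```

```bash
cat > pl.py <<'E'
from h import *
# centres of dark plate tops: pixels dark AND depth z>.0165
z=np.load('scene0.npz');P=cloud('scene',z['d']);g=z['im'].astype(int).mean(-1)
for nm,c,r in(('round',(.477,-.006),.045),('hex',(.6467,-.168),.055),('square',(.4355,-.268),.075)):
    m=(g<75)&(P[...,2]>.0168)&(P[...,2]<.03)&(np.hypot(P[...,0]-c[0],P[...,1]-c[1])<r)
    q=P[m][:,:2].astype(np.float32); print(nm,len(q),q.mean(0),cv2.minEnclosingCircle(q),cv2.minAreaRect(q))
E
python3 pl.py; python3 -c "
from h import *
plan(.477,-.007,.0355,-34.5); print(read_state()['tool_pos'],read_state()['contact_force'])
im,d=cap('scene','s9')
cv2.imwrite('pics/c9.png',cv2.resize(im[130:270,240:380,::-1],(560,560)))
P=cloud('scene',d);q=P[(abs(P[...,2]-.123)<.006)&(np.hypot(P[...,0]-.477,P[...,1]+.007)<.035)];g=q[:,:2].astype(np.float32);print(len(q),q.mean(0),cv2.minEnclosingCircle(g))
"
```

```text
round 461 [ 0.47649878 -0.00592636] ((0.4766891300678253, -0.006635023280978203), 0.029514377936720848) ((0.4755241274833679, -0.006191127002239227), (0.05687631294131279, 0.055848948657512665), 58.0417594909668)
hex 698 [ 0.646992   -0.16879599] ((0.6471726298332214, -0.1695195734500885), 0.041107114404439926) ((0.6465029716491699, -0.16933536529541016), (0.0819454938173294, 0.07144580781459808), 73.52409362792969)
square 773 [ 0.4353223  -0.26844406] ((0.42735251784324646, -0.27173128724098206), 0.06587643176317215) ((0.4253169298171997, -0.2703273892402649), (0.10795649141073227, 0.08945579081773758), 4.522093772888184)
t 13.6 delta [-1.000e-04  2.300e-03  1.016e-01] yaw -34.55 q7 -0.95
turn [-0.00140981  0.00088303 -0.00060067] e 0.05414805449140658
delta in turned frame [-0.0002  0.002   0.1016]
[ 0.47622516 -0.00632469  0.08632258] [ 1.18361619 -0.1879874  -0.63342523]
77 [0.48014416 0.00155794 0.12252818] ((0.4806836247444153, 0.0001827804371714592), 0.03243677318096161)
```

View pics/c9.png

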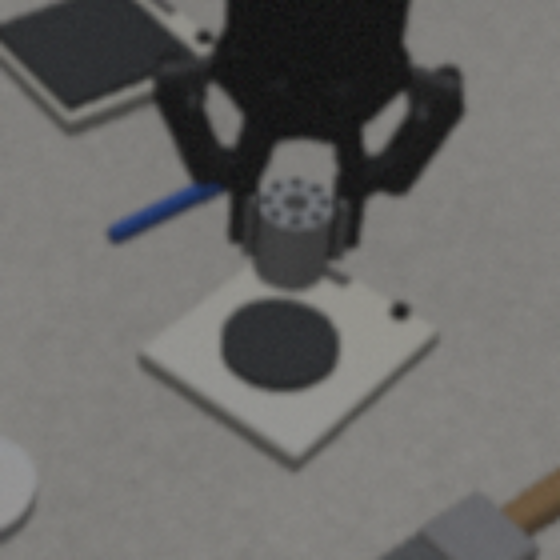

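Crop: the round block (293,240) hangs over the dark round plate (280,343). Plate centre refined to (0.477, −0.007). Lower and release.

Emit:
apply_moves:
  deltas:
    - [0,0.001,0.04,0,0,0,-1]
    - [0,0,0.03,0,0,0,-1]
    - [0,0,0.02,0,0,0,-1]
    - [0,0,0.008,0,0,0,-1]
    - [0,0,0,0,0,0,-1]
    - [0,0,0,0,0,0,-1]

```text
t: 14.2
tool_pos: [0.478, -0.0066, 0.0385]
orientation: [2.781, 1.461, 0.002]
contact_force: [-0.8, 0.2, -1.0]
opening: 0.399
finger_force: 40.2
```

```bash
python3 -c "
from h import *
plan(.477,-.007,.0345,-34.5); print(read_state()['tool_pos'],read_state()['contact_force'])"
```

```text
t 14.2 delta [-0.0018 -0.0012  0.0081] yaw -34.57 q7 -0.99
turn [ 0.00072827 -0.00061545 -0.00079955] e 0.07199140986102748
delta in turned frame [-0.0017 -0.0012  0.0081]
[ 0.47797464 -0.00660815  0.03852772] [-0.77297449  0.21935959 -0.97425651]
```

Emit:
apply_moves:
  deltas:
    - [0,0,0.004,0,0,0,-1]
    - [0,0,0.003,0,0,0,-1]
    - [0,0,0,0,0,0,-1]
    - [0,0,0,0,0,0,-0.1]
    - [0,0,0,0,0,0,0]
    - [0,0,0,0,0,0,0.3]
    - [0,0,0,0,0,0,0.8]
    - [0,0,0,0,0,0,1]

```text
t: 15.0
tool_pos: [0.4773, -0.0067, 0.0343]
orientation: [-2.781, -1.461, 0.0]
contact_force: [-0.1, 0.6, -0.8]
opening: 0.956
finger_force: 0.0
```

Emit:
apply_moves:
  deltas:
    - [0,0,0,0,0,0,1]
    - [0,0,0,0,0,0,1]
    - [0,0,-0.04,0,0,0,1]
    - [0,0,-0.08,0,0,0,1]
    - [0,0,-0.08,0,0,0,1]
    - [0,0,-0.08,0,0,0,1]
    - [0,0,-0.04,0,0,0,1]
    - [0,0,0,0,0,0,1]

```text
t: 15.8
tool_pos: [0.4793, -0.0065, 0.1974]
orientation: [2.778, 1.459, 0.01]
contact_force: [0.6, 0.5, -0.1]
opening: 1.003
finger_force: 0.0
```

```bash
python3 -c "
from h import *
plan(.6215,.1768,.2,-38.5); print(read_state()['tool_pos'],read_state()['contact_force'])
im,d=cap('scene','s10')
P=cloud('scene',d);q=P[(abs(P[...,2]-.062)<.004)&(np.hypot(P[...,0]-.477,P[...,1]+.007)<.035)];g=q[:,:2].astype(np.float32);print(len(q),q.mean(0),cv2.minEnclosingCircle(g))
"
```

```text
t 15.8 delta [ 0.4632  0.026  -0.0032] yaw -34.59 q7 -0.86
turn [ 0.00382066 -0.00274238  0.04347891] e -3.9123980535707403
delta in turned frame [ 0.4639 -0.0057 -0.0052]
[ 0.47933684 -0.00651137  0.19739381] [ 0.6144427   0.53558091 -0.11122935]
178 [ 0.47796639 -0.00629411  0.06058486] ((0.47733569145202637, -0.007170291151851416), 0.018507616594433784)
```

Emit:
apply_moves:
  deltas:
    - [0,0,0,0,0,0.0435,1]
    - [0.0773,-0.001,0,0,0,0,1]
    - [0.0773,-0.001,0,0,0,0,1]
    - [0.0773,-0.001,0,0,0,0,1]
    - [0.0773,-0.001,0,0,0,0,1]
    - [0.0773,-0.001,0,0,0,0,1]
    - [0.0773,-0.001,0,0,0,0,1]
    - [0,0,0.06,0,0,0,1]

```text
t: 16.65
tool_pos: [0.6228, 0.1848, 0.1656]
orientation: [-2.821, -1.372, -0.017]
contact_force: [-0.6, -0.4, -0.1]
opening: 1.0
finger_force: 0.0
```

Emit:
apply_moves:
  deltas:
    - [0,0,0.04,0,0,0,1]
    - [0,0,0.04,0,0,0,1]
    - [0,0,0,0,0,0,1]
    - [0,0,0,0,0,0,1]

```text
t: 17.05
tool_pos: [0.6186, 0.1765, 0.1229]
orientation: [-2.829, -1.365, 0.005]
contact_force: [0.4, -0.4, -0.4]
opening: 0.999
finger_force: 0.0
```

```bash
python3 -c "
from h import *
plan(.6215,.1768,.064,-38.5); print(read_state()['tool_pos'],read_state()['contact_force'])
"
```

```text
t 17.1 delta [0.0044 0.0045 0.1179] yaw -38.47 q7 -1.21
turn [-0.00107831  0.00153114  0.00032127] e -0.02879715273482475
delta in turned frame [0.0041 0.0043 0.1179]
[0.61855495 0.17652691 0.12294476] [ 0.392909   -0.4288225  -0.35066499]
```

Emit:
apply_moves:
  deltas:
    - [0.003,0.0035,0,0,0,0,1]
    - [0,0,0.04,0,0,0,1]
    - [0,0,0.04,0,0,0,1]
    - [0,0,0.036,0,0,0,1]
    - [0,0,0,0,0,0,0.8]
    - [0,0,0,0,0,0,0.6]
  force: 50

```text
t: 17.65
tool_pos: [0.6224, 0.1771, 0.0674]
orientation: [2.829, 1.365, 0.003]
contact_force: [1.0, 0.7, 0.2]
opening: 0.801
finger_force: 0.0
```

Emit:
apply_moves:
  deltas:
    - [0,0,0,0,0,0,0.4]
    - [0,0,0,0,0,0,0.2]
    - [0,0,0,0,0,0,0]
    - [0,0,0,0,0,0,-1]
    - [0,0,0,0,0,0,-1]
    - [0,0,0,0,0,0,-1]

```text
t: 18.25
tool_pos: [0.6228, 0.1774, 0.0681]
orientation: [2.829, 1.365, 0.005]
contact_force: [-0.6, 0.3, 6.9]
opening: 0.57
finger_force: 54.2
```

Emit:
apply_moves:
  deltas:
    - [0,0,-0.02,0,0,0,-1]
    - [0,0,-0.02,0,0,0,-1]
    - [0,0,-0.04,0,0,0,-1]
    - [0,0,-0.06,0,0,0,-1]
    - [0,0,-0.08,0,0,0,-1]
    - [0,0,-0.06,0,0,0,-1]
    - [0,0,0,0,0,0,-1]
    - [0,0,0,0,0,0,-1]

```text
t: 19.05
tool_pos: [0.6213, 0.1766, 0.2066]
orientation: [2.829, 1.365, 0.0]
contact_force: [-1.4, 0.3, -3.0]
opening: 0.573
finger_force: 53.5
```

```bash
python3 -c "
from h import *
plan(.6468,-.1695,.2,-38.5); print(read_state()['tool_pos'],read_state()['contact_force'])
im,d=cap('scene','s11'); P=cloud('scene',d)
cv2.imwrite('pics/c11.png',cv2.resize(im[150:360,220:430,::-1],(525,525)))
q=P[(abs(P[...,2]-.052)<.004)&(np.hypot(P[...,0]-.6225,P[...,1]-.177)<.05)][:,:2].astype(np.float32);print(len(q),cv2.minEnclosingCircle(q),cv2.minAreaRect(q))
"
```

```text
t 19.1 delta [-0.5101  0.4707  0.0134] yaw -38.48 q7 -1.18
turn [1.52347674e-04 3.59169468e-05 2.23058581e-04] e -0.020075659482188257
delta in turned frame [-0.5099  0.4709  0.0133]
[0.62125276 0.17659715 0.2066491 ] [-1.40001552  0.25128379 -2.96906093]
1595 ((0.6224860548973083, 0.17625272274017334), 0.04655005782842636) ((0.6222460269927979, 0.17590001225471497), (0.0684228390455246, 0.06615687906742096), 55.0649528503418)
```

View pics/c11.png

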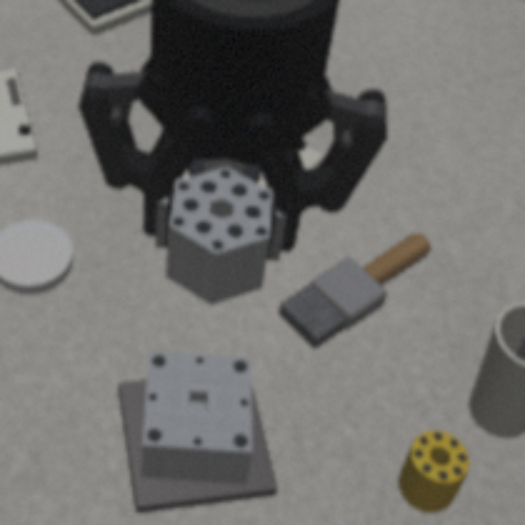

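Crop: the hex block is held level (218,235) and the square block (197,415) stays on its base. Next I carry the hex to its plate.

Emit:
apply_moves:
  deltas:
    - [-0.0637,0.0589,0,0,0,0,-1]
    - [-0.0637,0.0589,0,0,0,0,-1]
    - [-0.0637,0.0589,0,0,0,0,-1]
    - [-0.0637,0.0589,0,0,0,0,-1]
    - [-0.0637,0.0589,0,0,0,0,-1]
    - [-0.0637,0.0589,0,0,0,0,-1]
    - [-0.0637,0.0589,0,0,0,0,-1]
    - [-0.0637,0.0589,0,0,0,0,-1]

```text
t: 19.9
tool_pos: [0.6459, -0.1709, 0.2036]
orientation: [-2.826, -1.364, 0.006]
contact_force: [1.1, 0.0, -2.2]
opening: 0.571
finger_force: 53.3
```

Emit:
apply_moves:
  deltas:
    - [0,0,0.06,0,0,0,-1]
    - [0,0,0.06,0,0,0,-1]
    - [0,0,0.06,0,0,0,-1]
    - [0,0,0.06,0,0,0,-1]
    - [0,0,0,0,0,0,-1]
    - [0,0,0,0,0,0,-1]

```text
t: 20.5
tool_pos: [0.6465, -0.1691, 0.0848]
orientation: [-2.827, -1.364, 0.004]
contact_force: [1.0, -0.0, -0.8]
opening: 0.576
finger_force: 53.3
```

```bash
python3 -c "
from h import *
plan(.6468,-.1695,.0365,-38.5); print(read_state()['tool_pos'],read_state()['contact_force'])"
```

```text
t 20.5 delta [-0.0001  0.0014  0.0967] yaw -38.48 q7 -0.68
turn [-0.00210429  0.00090821  0.00027199] e -0.024343823274421084
delta in turned frame [-0.0003  0.0011  0.0967]
[ 0.64647119 -0.16905592  0.08483256] [ 0.97309828 -0.0388271  -0.83208851]
```

Emit:
apply_moves:
  deltas:
    - [0,0.001,0.04,0,0,0,-1]
    - [0,0,0.03,0,0,0,-1]
    - [0,0,0.02,0,0,0,-1]
    - [0,0,0,0,0,0,-1]
    - [0,0,0,0,0,0,-1]

```text
t: 21.0
tool_pos: [0.6482, -0.1696, 0.0417]
orientation: [2.829, 1.365, 0.001]
contact_force: [0.0, 1.0, -2.2]
opening: 0.578
finger_force: 53.4
```

```bash
python3 -c "
from h import *
plan(.6468,-.1695,.0361,-38.5); print(read_state()['tool_pos'],read_state()['contact_force'])"
```

```text
t 21.0 delta [-0.0017 -0.0023  0.0112] yaw -38.48 q7 -0.7
turn [ 0.00030073 -0.00022753  0.00019958] e -0.01795742486027052
delta in turned frame [-0.0017 -0.0023  0.0112]
[ 0.64821669 -0.16956286  0.04171735] [ 0.04700176  0.95831333 -2.21838073]
```

Emit:
apply_moves:
  deltas:
    - [0,0,0.006,0,0,0,-1]
    - [0,0,0.005,0,0,0,-1]
    - [0,0,0,0,0,0,-1]
    - [0,0,0,0,0,0,0.2]
    - [0,0,0,0,0,0,0.4]
    - [0,0,0,0,0,0,0.7]
    - [0,0,0,0,0,0,1]
    - [0,0,0,0,0,0,1]

```text
t: 21.8
tool_pos: [0.648, -0.1696, 0.036]
orientation: [2.829, 1.365, 0.0]
contact_force: [0.3, -0.0, 0.0]
opening: 1.003
finger_force: 0.0
```

Emit:
apply_moves:
  deltas:
    - [0,0,0,0,0,0,1]
    - [0,0,0,0,0,0,1]
    - [0,0,-0.04,0,0,0,1]
    - [0,0,-0.08,0,0,0,1]
    - [0,0,-0.08,0,0,0,1]
    - [0,0,-0.08,0,0,0,1]
    - [0,0,-0.04,0,0,0,1]
    - [0,0,0,0,0,0,1]

```text
t: 22.6
tool_pos: [0.6502, -0.1697, 0.2003]
orientation: [2.825, 1.363, 0.011]
contact_force: [0.4, 0.3, 0.8]
opening: 0.999
finger_force: 0.0
```

```bash
python3 -c "
from h import *
plan(.6223,.1764,.2,-35); print(read_state()['tool_pos'],read_state()['contact_force'])
im,d=cap('scene','s12')
P=cloud('scene',d);q=P[(abs(P[...,2]-.062)<.004)&(np.hypot(P[...,0]-.647,P[...,1]+.17)<.04)];g=q[:,:2].astype(np.float32);print(len(q),q.mean(0),cv2.minEnclosingCircle(g))
"
```

```text
t 22.6 delta [ 0.507  -0.4746 -0.001 ] yaw -38.5 q7 -0.64
turn [ 0.00496269 -0.00245924 -0.03882625] e 3.495285632711358
delta in turned frame [ 0.535  -0.4428  0.0006]
[ 0.65023572 -0.1697292   0.20029339] [0.39220115 0.33806983 0.78396206]
373 [ 0.64721293 -0.16896939  0.06062173] ((0.6468103528022766, -0.17006173729896545), 0.029446572065353394)
```

Emit:
apply_moves:
  deltas:
    - [0.0669,-0.0554,0,0,0,-0.0388,1]
    - [0.0669,-0.0554,0,0,0,0,1]
    - [0.0669,-0.0554,0,0,0,0,1]
    - [0.0669,-0.0554,0,0,0,0,1]
    - [0.0669,-0.0554,0,0,0,0,1]
    - [0.0669,-0.0554,0,0,0,0,1]
    - [0.0669,-0.0554,0,0,0,0,1]
    - [0.0669,-0.0554,0,0,0,0,1]

```text
t: 23.45
tool_pos: [0.621, 0.1779, 0.1934]
orientation: [-2.786, -1.451, 0.007]
contact_force: [0.4, 1.2, -0.9]
opening: 0.999
finger_force: 0.0
```

Emit:
apply_moves:
  deltas:
    - [0,0,0.06,0,0,0,1]
    - [0,0,0.06,0,0,0,1]
    - [0,0,0.06,0,0,0,1]
    - [0,0,0.04,0,0,0,1]
    - [0,0,0,0,0,0,1]
    - [0,0,0,0,0,0,1]
    - [0,0,0,0,0,0,1]

```text
t: 24.15
tool_pos: [0.6231, 0.1772, 0.0867]
orientation: [-2.787, -1.451, -0.003]
contact_force: [-0.0, 0.1, -0.5]
opening: 1.002
finger_force: 0.0
```

```bash
python3 -c "
from h import *
plan(.6223,.1764,.022,-35); print(read_state()['tool_pos'],read_state()['contact_force'])"
```

```text
t 24.1 delta [-0.0024 -0.0004  0.1294] yaw -35.0 q7 -1.17
turn [ 4.93347073e-04 -1.00867856e-03  5.44696973e-05] e -0.00486709639108085
delta in turned frame [-0.0022 -0.0003  0.1295]
[0.62305767 0.17721629 0.08672636] [-0.03397669  0.13770439 -0.49887565]
```

Emit:
apply_moves:
  deltas:
    - [-0.001,0,0.04,0,0,0,1]
    - [0,0,0.04,0,0,0,1]
    - [0,0,0.03,0,0,0,1]
    - [0,0,0.014,0,0,0,1]
    - [0,0,0,0,0,0,1]
    - [0,0,0,0,0,0,0.8]
  force: 70

```text
t: 24.75
tool_pos: [0.6229, 0.1768, 0.0247]
orientation: [2.786, 1.451, 0.003]
contact_force: [0.2, 0.7, 0.2]
opening: 0.896
finger_force: 0.0
```

Emit:
apply_moves:
  deltas:
    - [0,0,0,0,0,0,0.65]
    - [0,0,0,0,0,0,0.5]
    - [0,0,0,0,0,0,0.3]
    - [0,0,0,0,0,0,-1]
    - [0,0,0,0,0,0,-1]
    - [0,0,0,0,0,0,-1]

```text
t: 25.35
tool_pos: [0.6232, 0.1768, 0.0254]
orientation: [2.786, 1.45, 0.004]
contact_force: [0.3, 0.0, 6.2]
opening: 0.762
finger_force: 78.5
```

Emit:
apply_moves:
  deltas:
    - [0,0,-0.02,0,0,0,-1]
    - [0,0,-0.02,0,0,0,-1]
    - [0,0,-0.04,0,0,0,-1]
    - [0,0,-0.06,0,0,0,-1]
    - [0,0,-0.08,0,0,0,-1]
    - [0,0,-0.08,0,0,0,-1]
    - [0,0,0,0,0,0,-1]
    - [0,0,0,0,0,0,-1]

```text
t: 26.15
tool_pos: [0.622, 0.1764, 0.1747]
orientation: [2.786, 1.451, 0.002]
contact_force: [-0.4, -0.2, -4.6]
opening: 0.757
finger_force: 78.4
```

```bash
python3 -c "
from h import *
plan(.435,-.2695,.18,-35); print(read_state()['tool_pos'],read_state()['contact_force'])
im,d=cap('scene','s13'); P=cloud('scene',d)
cv2.imwrite('pics/c13.png',cv2.resize(im[120:360,140:430,::-1],(580,480)))
"
```

```text
t 26.1 delta [-0.9451  0.205  -0.0112] yaw -34.99 q7 -1.14
turn [ 0.00044219 -0.00048062  0.00012508] e -0.011241908054387295
delta in turned frame [-0.945   0.2052 -0.0106]
[0.62197979 0.176416   0.1747104 ] [-0.37979175 -0.24878363 -4.56600337]
```

View pics/c13.png

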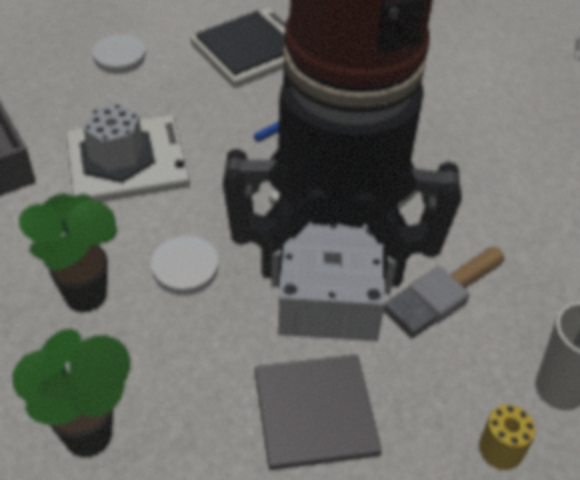

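Crop: the square block is held level (332,280), the base (317,408) is empty, and the hex stands on its plate (112,140). Next I carry the square to its plate.

Emit:
apply_moves:
  deltas:
    - [-0.0859,0.0187,0,0,0,0,-1]
    - [-0.0859,0.0187,0,0,0,0,-1]
    - [-0.0859,0.0187,0,0,0,0,-1]
    - [-0.0859,0.0187,0,0,0,0,-1]
    - [-0.0859,0.0187,0,0,0,0,-1]
    - [-0.0859,0.0187,0,0,0,0,-1]
    - [-0.0859,0.0187,0,0,0,0,-1]
    - [-0.0859,0.0187,0,0,0,0,-1]

```text
t: 27.0
tool_pos: [0.4838, -0.1492, 0.1719]
orientation: [-2.783, -1.449, 0.006]
contact_force: [0.9, -0.0, -3.3]
opening: 0.757
finger_force: 78.4
```

Emit:
apply_moves:
  deltas:
    - [-0.0859,0.0187,0,0,0,0,-1]
    - [-0.0859,0.0187,0,0,0,0,-1]
    - [-0.0859,0.0187,0,0,0,0,-1]
    - [0,0,0.06,0,0,0,-1]
    - [0,0,0.06,0,0,0,-1]
    - [0,0,0.06,0,0,0,-1]
    - [0,0,0,0,0,0,-1]
    - [0,0,0,0,0,0,-1]

```text
t: 27.8
tool_pos: [0.4346, -0.2689, 0.0828]
orientation: [-2.783, -1.45, 0.003]
contact_force: [-0.2, 0.3, -3.8]
opening: 0.757
finger_force: 80.0
```

```bash
python3 -c "
from h import *
plan(.435,-.2695,.0354,-35); print(read_state()['tool_pos'],read_state()['contact_force'])"
```

```text
t 27.8 delta [-0.0005  0.0017  0.0949] yaw -34.97 q7 -0.42
turn [-2.30163698e-03  4.26276048e-05  3.22718026e-04] e -0.02903781365529312
delta in turned frame [-0.0005  0.0013  0.0949]
[ 0.4345876  -0.26892125  0.08283939] [-0.23647466  0.31341314 -3.78519849]
```

Emit:
apply_moves:
  deltas:
    - [0,0.001,0.04,0,0,0,-1]
    - [0,0,0.03,0,0,0,-1]
    - [0,0,0.018,0,0,0,-1]
    - [0,0,0,0,0,0,-1]
    - [0,0,0,0,0,0,-1]

```text
t: 28.3
tool_pos: [0.4367, -0.2701, 0.0407]
orientation: [2.785, 1.45, 0.002]
contact_force: [0.6, -0.8, -4.2]
opening: 0.756
finger_force: 80.1
```

```bash
python3 -c "
from h import *
plan(.435,-.2695,.0354,-35); print(read_state()['tool_pos'],read_state()['contact_force'])"
```

```text
t 28.3 delta [-0.0009 -0.0034  0.0107] yaw -34.98 q7 -0.45
turn [ 0.00110447 -0.00017836  0.00017102] e -0.015377554594465437
delta in turned frame [-0.0009 -0.0034  0.0107]
[ 0.43665431 -0.27010176  0.04074134] [ 0.5749433  -0.83651585 -4.23005943]
```

Emit:
apply_moves:
  deltas:
    - [0,-0.002,0.005,0,0,0,-1]
    - [0,0,0.005,0,0,0,-1]
    - [0,0,0,0,0,0,-1]
    - [0,0,0,0,0,0,0.6]
    - [0,0,0,0,0,0,0.75]
    - [0,0,0,0,0,0,1]
    - [0,0,0,0,0,0,1]
    - [0,0,0,0,0,0,1]

```text
t: 29.1
tool_pos: [0.4352, -0.2693, 0.0348]
orientation: [2.786, 1.451, 0.0]
contact_force: [-1.0, -0.0, -0.2]
opening: 1.003
finger_force: 0.0
```

Emit:
apply_moves:
  deltas:
    - [0,0,0,0,0,0,1]
    - [0,0,0,0,0,0,1]
    - [0,0,-0.04,0,0,0,1]
    - [0,0,-0.08,0,0,0,1]
    - [0,0,-0.08,0,0,0,1]
    - [0,0,-0.08,0,0,0,1]
    - [0,0,-0.08,0,0,0,1]
    - [0,0,0,0,0,0,1]

```text
t: 29.9
tool_pos: [0.4384, -0.2705, 0.2203]
orientation: [2.777, 1.446, 0.01]
contact_force: [0.6, 0.2, 0.4]
opening: 1.002
finger_force: 0.0
```

```bash
python3 -c "
from h import *
im,d=cap('scene','s14'); P=cloud('scene',d)
for c,r in (((.435,-.2695),.055),((.4768,-.0068),.035),((.6468,-.1695),.04)):
  q=P[(abs(P[...,2]-.062)<.004)&(np.hypot(P[...,0]-c[0],P[...,1]-c[1])<r)];g=q[:,:2].astype(np.float32);print(len(q),q.mean(0),cv2.minEnclosingCircle(g))
print(read_state()['tool_pos'])
cv2.imwrite('pics/c14.png',im[:,:,::-1])
"
```

```text
476 [ 0.43590107 -0.26841594  0.06033389] ((0.43527671694755554, -0.26962774991989136), 0.04750881344079971)
176 [ 0.47789906 -0.00638826  0.0605625 ] ((0.47746965289115906, -0.006494326051324606), 0.018528226763010025)
373 [ 0.64712206 -0.16916047  0.06054489] ((0.6466598510742188, -0.1711309552192688), 0.030125318095088005)
[ 0.43656682 -0.26997941  0.21749119]
```

View pics/c14.png

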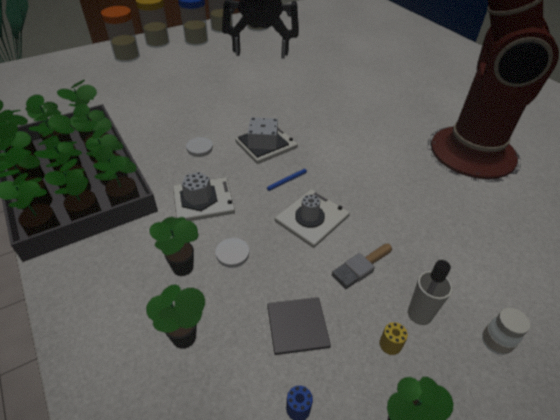

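The picture shows the square (263,135), hex (196,187) and round (311,208) blocks on their own plates, the pin in the beaker (440,275), and the gripper clear.

Emit:
apply_moves:
  deltas:
    - [0,0,0,0,0,0,1]
    - [0,0,0,0,0,0,1]
    - [0,0,0,0,0,0,1]

```text
t: 30.25
tool_pos: [0.4343, -0.2689, 0.2133]
orientation: [-2.784, -1.45, 0.003]
contact_force: [-0.7, -0.6, -0.0]
opening: 1.004
finger_force: 0.0
```

```bash
python3 -c "
from workcell import *
print(hand_in())"
```

```text
the job is handed in; nothing more can be done
None
```

The job is handed in at about 30 s of the 128 s allowed: the pin stands in the beaker, each block stands released within about 2 mm of its own plate's centre by my camera measurement, and the gripper is clear; the judge returned no verdict.

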